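Call the stockroom on the counter intercom

ROBOT

A 6-joint arm with a two-finger parallel gripper is mounted at the origin on a cart in front of the work surface, level with it; the furniture and walls round the work are solid. World frame = base frame: x ahead of the robot, y to its left, z up, the work surface at z = 0. Lengths are in mm, angles in rad, forces in N, time in s.
With the tool pointing down it reaches from about 350 to 775 mm from the base axis. Payload 7.3 kg.
Tool frame: the origin (TCP) lies at the very end of the fingers, on their centre line; the grasp point (between the pads) lies 19 mm behind it; z points along the fingers, y is the line along which they close (so a half turn about z gives the same grasp; the last joint's range is limited). The gripper opens to 92 mm and grips with 3 to 60 N. Pads are 19 mm wide; open, the fingers measure 130 mm over their backs; the gripper's body (75 mm by 190 mm) begins 47 mm behind the grasp point.
Start: joints at [-1.259, 0.342, 1.524, -0, 1.275, -0.146], TCP at [232.061, -470.948, 226.741] pointing down, gripper open.
Joint ranges: [-2.53, 2.53], [-0.77, 2.02], [0.04, 2.7], [-1, 4.14], [0.28, 2.66], [-3.11, 3.11]. Speed limits (rad/s): [2.57, 2.57, 3.14, 3.14, 3.14, 3.14].

INTERFACE

Orientations are given as [roll, pitch, yaw] about the fixed x, y, z axes, in that order (R = Rz(yaw) Ry(pitch) Rx(roll)).
In Python, from plant import bot gives the robot as it stands.
- The arm moves only by the tool apply_moves, never from a script. Its argument "motion" is text: rows parted by semicolons, each of 4 numbers parted by spaces: the shift along the tool's x, y, z in m, then the turn about the tool's z in degrees. A call has 1 to 8 rows; each row shifts and turns the commanded pose from where the row before left it, along the tool's axes as they then stand; what a row does not reach is not made up. A row lasts 1/8 s, in which the tool goes at most 62.5 mm and 10.7 degrees, less where a joint would pass 70% of its speed; a pose out of reach is approached as far as the arm can. A call with a gripper value outside its range is refused whole. "fingers" is the opening, from -1 (shut) to 1 (fully open), set as the call begins (left out, the last holds). The fingers move at their own pace and stop on an object; the grip force is fixed at half the most. Time passes only in rows, so rows that do not move let the fingers close. It gives the time, the measured TCP pose, the force, the opening and the grip force at its end, in the units of the state.
- bot.get_obs(): the state, without advancing time (a new reading comes with each control period).
- bot.capture(name): name is "scene" or "top"; returns a dict with "img" (400x640x3 uint8, blue, green, red), "range_z" (400x640 float32, mm along the optical axis (not along the pixel's ray), 0 where there is no reading), "fx", "fy", "cx", "cy" (pixels), "world_from_camera" (4x4, takes a point from camera to world coordinates). Camera axes: x right, y down, z forward; pixel columns grow to the right and rows downward; lengths in mm; the calibration is good to about 2 mm. A picture is of the moment at which its call begins.
- bot.close_job(): hands the job in; it is judged then, once.
Trained networks look in a picture, given as the dict that the camera call returned (one of the last four; its "shot" number tells which), for a name from the list of things; names that differ only in an ending like _2 or _b are one class to them, and where a whole thing is asked for, a point or a joint stands for the part that bears it (a point fixed in the world has none). Each returns a list of dicts, best first, with "p" (0 to 1); they miss things now and then, are a little off and sometimes report something else, mostly with a low value. They report only what shows in the picture. A call takes as long as a camera call.
- bot.cut_out(picture, thing): "pixels" (400x640 bool, what is visible of it) and "point" ([column, row] in pixels, amid what is visible of it).
The state is a dict: "time": time; "joint_positions": joint angles; "dq": joint speeds; "tau": joint torques, N m; "tool_pos": TCP position; "tcp_rot": TCP orientation; "contact_force": force on the tool from outside, world axes, zero at the start; "moment": the same for the moment, N m; "grip_width": finger opening in mm; "finger_force": force on a finger pad.
Only numpy, scipy, OpenCV 4.12 (cv2) and the standard library are available. Lean on these libraries where they do the work, as an engineer would, in place of code of your own. Each camera call takes 0.05 s, during which the arm holds its last target. There are 200 camera calls.

TASK

Call the stockroom on the desk intercom: press the square key fully down (line on), then press the small round key fully down (stockroom channel), both of which stay down by themselves, and then press the long talk bar fully down and keep holding it. Finish with the talk bar still held down by the fingers; leave the large round key alone, and do not ring the bell or shift, lift or knock over any of the things standing on and around the intercom.

Things in the scene. Friction and masses are not known exactly. Their poses are not given: they have to be found in the camera images.
- intercom: Grey plastic desk intercom, fixed, 180 (x) x 210 (y) x 34 mm high, level deck; origin under its centre on the counter, z up, x to its speaker slots (far side), y to its left. Three white keys in a row at x = +5 mm, y = +62, 0, -62 mm, in varying order; talk bar at x = -55 mm, y = 0. Key and bar tops are 45 mm above the counter, 11 mm above the deck, and travel 7 mm straight down.
- square_key_top (a point): centre of the top face of the square key (30 x 30 mm); moves with the key
- square_key (a joint): travel of the square key, m: 0 up, 0.007 fully down; held by friction of about 3 N, no spring, it stays where it is pushed to
- small_round_key_top (a point): centre of the top face of the small round key (20 mm diameter); moves with the key
- small_round_key (a joint): travel of the small round key, m: 0 up, 0.007 fully down; held by friction of about 3 N, no spring, it stays where it is pushed to
- large_round_key_top (a point): centre of the top face of the large round key (36 mm diameter), which is to be left up
- large_round_key (a joint): travel of the large round key, m: 0 up, 0.007 fully down; as the other keys, about 3 N friction and no spring
- talk_bar_top (a point): centre of the top face of the long talk bar (30 mm in the intercom's x, 110 mm in its y); moves with the bar
- talk_bar (a joint): travel of the talk bar, m: 0 up, 0.007 fully down against a solid stop; a spring of about 2 N at the start and 3.4 N at the bottom pushes it up again when let go
- bell_centre (a point): 30 mm above the foot of a counter bell, 85 mm diameter, 59 mm high, loose, left of the intercom; bystander
- bell_button (a joint): travel of the bell's plunger, m: 0 up, 0.003 down (rung)
- stamp_a_centre (a point): middle of an upright wooden rubber stamp, 30 x 40 x 69 mm high, loose, right of the intercom; bystander
- stamp_b_centre (a point): middle of an upright wooden rubber stamp, 26 x 54 x 69 mm high, loose, right of the intercom; bystander
- thread_spool_centre (a point): middle of a spool of thread, 46 mm diameter, 30 mm high, loose, standing on the intercom's deck at its far left corner (top 64 mm above the counter); bystander
- pad_centre (a point): middle of an ink pad, 57 x 87 x 18 mm, loose, beyond the intercom; bystander

How it is judged (in metres and radians):
On the way, in this order (a step that is already met when the one before it is completed fails the run):
1. the square key is pressed fully down (value of joint square_key above 0.005 m), for 0.1 s.
2. the small round key is pressed fully down (value of joint small_round_key above 0.005 m), for 0.1 s.
3. the talk bar is pressed fully down (value of joint talk_bar above 0.005 m), for 0.3 s.
At the end, for the whole second after the job is handed in: The square key and the small round key are down (more than 5 of their 7 mm), the large round key is up (less than 2 mm), and the fingers hold the talk bar down (more than 5 of 7 mm, more than 1 N) (value of joint each of square_key, small_round_key, talk_bar above 0.005 m and contact force between the fingers and intercom above 1 N and value of joint large_round_key below 0.002 m); the arm keeps its last pose, push and grip.
It fails at once if the small round key was pressed before the square key was down (value of joint small_round_key above 0.002 m and value of joint square_key below 0.0045 m).
It fails at once if the talk bar was pressed before the small round key was down (value of joint talk_bar above 0.002 m and value of joint small_round_key below 0.0045 m).
It fails at once if the large round key was pressed (value of joint large_round_key above 0.002 m).
It fails at once if the bell was rung (value of joint bell_button above 0.002 m).
It fails at once if a bystander was shifted, lifted or knocked over (distance of any of bell_centre, stamp_a_centre, stamp_b_centre, thread_spool_centre, pad_centre from where it was at the start of the episode above 0.015 m).
It also fails if it takes over 38 s, if anything falls off the work surface, if the arm or the gripper's body presses on something with over 40 N, if the wrist force passes 120 N, or if a joint passes its speed limit or range.

## Working session

There is one attempt and no reset: what is moved stays moved. The work goes in short steps, Python scripts to look and compute and a tool call to move; the robot and the scene stay as the last step left them, time stands still between calls to the robot, and variables do not carry over. Pictures are saved under pics/ and viewed, at most 10 in all, crops included, and the job is handed in when it is done.

Besides the shell and the picture viewer there is one more tool, called after "Request:" by a JSON object that holds its "name" and its "arguments". apply_moves: Moves the arm, as the interface text tells. Its arguments: {"type":"object","properties":{"motion":{"type":"string"},"fingers":{"type":"number"}},"required":["motion"]}

```bash
mkdir -p pics
cat > h.py <<'E'
from plant import bot
import numpy as np, cv2
def pts(c,mask=None):
    z=c["range_z"]; v,u=np.nonzero((z>0) if mask is None else (mask&(z>0)))
    d=z[v,u]; P=np.stack([(u-c["cx"])/c["fx"]*d,(v-c["cy"])/c["fy"]*d,d,np.ones_like(d)])
    return (np.array(c["world_from_camera"])@P)[:3].T,u,v
E
python3 - <<'E'
from h import *
for n in ["scene","top"]:
    c=bot.capture(n); cv2.imwrite(f"pics/{n}0.png",c["img"])
    print(n,np.round(c["world_from_camera"],3).tolist(),c["fx"])
    for t in ["intercom","square_key_top","small_round_key_top","large_round_key_top","talk_bar_top","bell_centre","stamp_a_centre","thread_spool_centre","pad_centre"]:
        for r in bot.cut_out(c,t)[:2]:
            p,u,v=pts(c,r["pixels"]); 
            if len(p): print(t,round(r["p"],2),np.round(r["point"]),len(p),np.round(np.median(p,0),1),np.round(p.min(0)),np.round(p.max(0)))
print(bot.get_obs())
E
```

```text
scene [[-0.453, -0.68, 0.576, 70.427], [-0.891, 0.353, -0.284, 442.361], [-0.01, -0.642, -0.766, 719.326], [0.0, 0.0, 0.0, 1.0]] 362.89059604413734
intercom 0.62 [325. 218.] 4793 [530.  209.3  35. ] [457.  88.   8.] [662. 314.  66.]
square_key_top 0.5 [346. 196.] 137 [567.6 141.5  45.4] [554. 125.  36.] [586. 155.  49.]
square_key_top 0.32 [333. 228.] 577 [500.2 198.8  45.7] [482. 140.  35.] [528. 250.  49.]
large_round_key_top 0.58 [323. 206.] 132 [559.7 201.8  45.4] [545. 186.  39.] [576. 217.  49.]
stamp_a_centre 0.6 [380. 197.] 237 [525.7  60.9  21. ] [515.  26.  -0.] [563.  77.  71.]
stamp_a_centre 0.38 [322. 209.] 147 [560.  201.8  45.3] [545. 184.  38.] [577. 218.  49.]
thread_spool_centre 0.72 [287. 207.] 362 [604.8 276.8  64.1] [589. 253.   1.] [680. 296.  68.]
pad_centre 0.6 [298. 185.] 504 [688.5 221.6  19.4] [634. 179.  -0.] [733. 273.  67.]
top [[0.004, -0.998, 0.055, 543.608], [-1.0, -0.005, -0.013, 217.698], [0.013, -0.055, -0.998, 999.723], [0.0, 0.0, 0.0, 1.0]] 519.6540461338932
intercom 0.88 [311. 232.] 9152 [542.6 197.3  33.8] [457.  89.  -2.] [655. 314.  50.]
inte
[... 1151 characters left out ...]
[634.  98.  71.]
{'time': 1.0, 'joint_positions': array([-1.25895996e+00,  3.41985722e-01,  1.52413463e+00,  1.89904829e-05,
        1.27541134e+00, -1.46020411e-01]), 'dq': array([0.00074764, 0.00087721, 0.00175742, 0.00034095, 0.00039175,
       0.00069555]), 'tau': array([-5.60326462e-04, -4.31143463e+01, -2.44479525e+01,  7.17016147e-02,
        4.83727735e-02, -9.23833170e-07]), 'tool_pos': array([ 232.07957121, -470.91828303,  226.73581622]), 'tcp_rot': array([ 3.14152969e+00, -9.10379003e-06,  4.57851250e-01]), 'contact_force': array([-0.29508619, -0.23410012, -0.28870361]), 'moment': array([ 0.05728395, -0.00149663, -0.05459307]), 'finger_force': 0.0, 'grip_width': 91.65760566992716}
```

Run:
```python
import cv2
a=cv2.imread("pics/top0.png")[120:300,190:430]; cv2.imwrite("pics/topc.png",cv2.resize(a,None,fx=3.3,fy=3.3,interpolation=cv2.INTER_CUBIC))
```

```text
(no output)
```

View pics/topc.png

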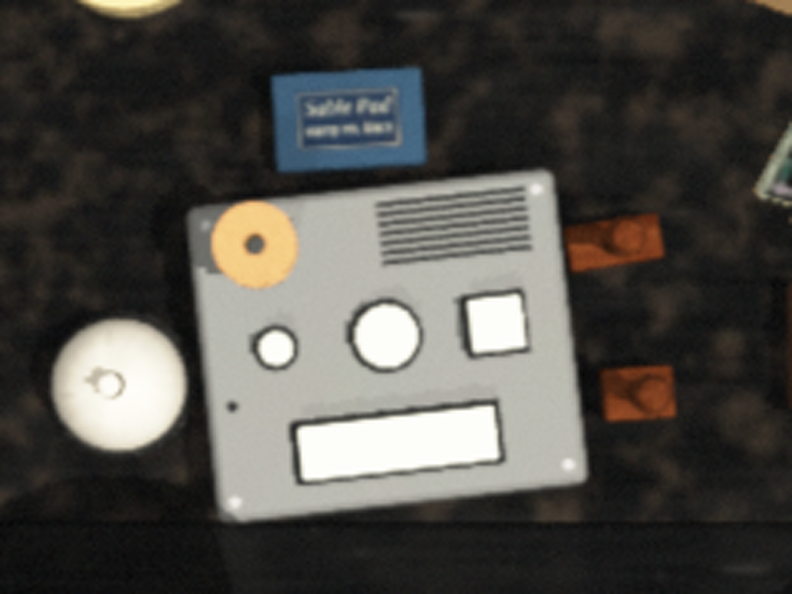

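View pics/scene0.png

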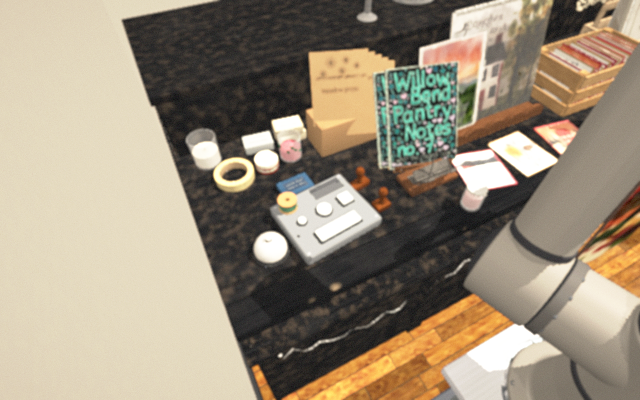

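The top crop shows the square key at about (497,323), the large round key at (386,335), the small round key at (275,348) and the bar at (398,442). That gives an order of square, large, small from right to left, which agrees with the networks. The scene view shows a stand and frames beyond the corridor, so I'll check how clear it is and refine the key positions.

Run:
```python
from h import *
S=np.array([232,-471.]);E=np.array([567,140.]);d=(E-S)/np.linalg.norm(E-S)
for n in ["top","scene"]:
    c=bot.capture(n); p,u,v=pts(c)
    q=p[:,:2]-S; a=q@d; b=q@np.array([-d[1],d[0]])
    for z0,z1 in [(60,130),(130,230),(230,400)]:
        for lo in range(-900,1000,100):
            m=(p[:,2]>z0)&(p[:,2]<z1)&(p[:,0]>200)&(p[:,0]<750)&(p[:,1]>lo)&(p[:,1]<lo+100)
            if m.sum()>10: print(n,z0,"y",lo,m.sum(),"x",np.round(p[m,0].min()),np.round(p[m,0].max()),"y",np.round(p[m,1].min()),np.round(p[m,1].max()))
    # key tops by bright + height
    g=c["img"].min(2)>200
    k,l,s,ce=cv2.connectedComponentsWithStats(g.astype(np.uint8))
    for i in range(1,k):
        if s[i,4]<40: continue
        p,_,_=pts(c,l==i)
        if len(p) and 440<np.median(p[:,0])<680 and 90<np.median(p[:,1])<310:
            # ray-plane z=45
            T=np.array(c["world_from_camera"]); r=T[:3,:3]@[(ce[i,0]-c["cx"])/c["fx"],(ce[i,1]-c["cy"])/c["fy"],1]
            X=T[:3,3]+r*(45-T[2,3])/r[2]; print("blob",n,s[i,4],np.round(X,1),"depth z",np.round(np.median(p,0),1))
```

```text
top 60 y -400 650 x 676.0 700.0 y -400.0 -301.0
top 60 y -300 690 x 604.0 653.0 y -245.0 -200.0
top 60 y -200 2503 x 401.0 680.0 y -200.0 -100.0
top 60 y -100 1807 x 508.0 750.0 y -100.0 -5.0
top 60 y 0 232 x 518.0 750.0 y 1.0 80.0
top 60 y 200 477 x 587.0 633.0 y 252.0 296.0
top 60 y 500 4192 x 245.0 750.0 y 539.0 543.0
top 130 y -400 470 x 694.0 723.0 y -362.0 -300.0
top 130 y -300 2395 x 642.0 726.0 y -300.0 -200.0
top 130 y -200 3644 x 654.0 750.0 y -200.0 -100.0
top 130 y -100 2158 x 679.0 750.0 y -100.0 -32.0
top 130 y 500 7617 x 268.0 750.0 y 539.0 543.0
top 230 y -300 1301 x 695.0 749.0 y -297.0 -200.0
top 230 y -200 836 x 711.0 745.0 y -200.0 -100.0
top 230 y -100 80 x 739.0 750.0 y -100.0 -71.0
top 230 y 500 20514 x 301.0 750.0 y 538.0 543.0
blob top 247 [567.5 138.6  45. ] depth z [567.7 138.7  44.7]
blob top 263 [560.  200.1  45. ] depth z [560.8 199.5  44.6]
blob top 72 [553.1 261.5  45. ] depth z [553.3 261.7  44.1]
blob top 943 [501.  193.2  45. ] depth z [500.7 193.7  44.5]
scene 60 y -900 74 x 571.0 599.0 y -871.0 -800.0
scene 60 y -800 528 x 571.0 742.0 y -799.0 -70
[... 912 characters left out ...]
0 y -100 1094 x 682.0 750.0 y -100.0 -32.0
scene 130 y 100 126 x 200.0 235.0 y 107.0 138.0
scene 130 y 500 2921 x 232.0 750.0 y 540.0 541.0
scene 230 y -700 90 x 732.0 750.0 y -618.0 -600.0
scene 230 y -600 715 x 728.0 750.0 y -600.0 -500.0
scene 230 y -500 810 x 728.0 750.0 y -500.0 -400.0
scene 230 y -400 824 x 720.0 750.0 y -400.0 -300.0
scene 230 y -300 838 x 697.0 750.0 y -300.0 -200.0
scene 230 y -200 378 x 712.0 746.0 y -200.0 -100.0
scene 230 y -100 23 x 739.0 749.0 y -99.0 -74.0
scene 230 y 0 2482 x 200.0 248.0 y 14.0 100.0
scene 230 y 100 684 x 200.0 237.0 y 100.0 137.0
scene 230 y 500 10675 x 200.0 750.0 y 540.0 541.0
blob scene 3581 [529.9 206.7  45. ] depth z [534.1 209.3  35.6]
```

Request:
{"name": "apply_moves", "arguments": {"motion": "0.04 -0.028 0 0;0.04 -0.028 0 0;0.04 -0.028 0 0;0.04 -0.028 0 0;0.04 -0.028 0 0;0.04 -0.028 0 0;0.04 -0.028 0 0;0.04 -0.028 0 0", "fingers": -1}}

```text
time: 2.1
tool_pos: [420.8, -127.2, 227.0]
tcp_rot: [3.141, -0.0, 0.458]
contact_force: [0.1, -1.5, -0.6]
grip_width: 16.8
finger_force: 0.0
```

Request:
{"name": "apply_moves", "arguments": {"motion": "0.04 -0.028 0 0;0.04 -0.028 0 0;0.04 -0.028 0 0;0.04 -0.028 0 0;0.04 -0.028 0 0;0.04 -0.028 0 0;0 0 0 10.4;0 0 0 10.4"}}

```text
time: 3.1
tool_pos: [561.2, 129.0, 226.2]
tcp_rot: [3.141, 0.001, 0.09]
contact_force: [0.4, -0.7, 0.1]
grip_width: 0.6
finger_force: 0.0
```

Request:
{"name": "apply_moves", "arguments": {"motion": "0.007 -0.0105 0 0;0 0 0.04 0;0 0 0.04 0;0 0 0.04 0;0 0 0.035 0;0 0 0 0;0 0 0 0"}}

```text
time: 3.98
tool_pos: [568.2, 139.7, 73.0]
tcp_rot: [-3.142, -0.002, 0.096]
contact_force: [-0.0, -0.4, -0.0]
grip_width: 0.3
finger_force: 0.0
```

Run:
```python
from h import *
o=bot.get_obs(); print(o["tool_pos"],o["tcp_rot"],o["contact_force"])
c=bot.capture("top"); a=c["img"][120:300,190:430]; b=bot.capture("scene")["img"][150:280,230:430]
cv2.imwrite("pics/c1.png",np.hstack([cv2.resize(a,(400,300)),cv2.resize(b,(400,300))]))
```

```text
[568.23169071 139.66798413  73.04430765] [-3.14152516e+00 -2.19081275e-03  9.64324689e-02] [-0.01517609 -0.41054104 -0.00705632]
```

View pics/c1.png

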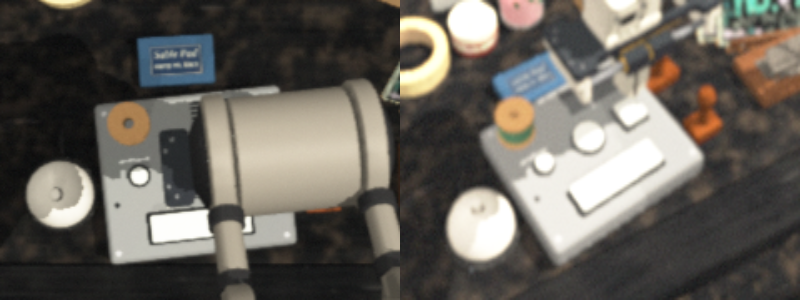

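The right half shows the closed fingers at (632,90), directly above the square key at (632,115), with the stamps clear. I'll press it now.

Request:
{"name": "apply_moves", "arguments": {"motion": "0 0 0.02 0;0 0 0.006 0;0 0 0.004 0;0 0 0.003 0;0 0 0.002 0;0 0 0.001 0;0 0 0 0;0 0 0 0"}}

```text
time: 5.08
tool_pos: [567.4, 139.3, 38.1]
tcp_rot: [3.141, -0.002, 0.095]
contact_force: [-8.0, -0.5, 17.9]
grip_width: 0.2
finger_force: 8.8
```

Request:
{"name": "apply_moves", "arguments": {"motion": "0 0 -0.01 0;0 0 -0.03 0;0 -0.041 0 0;0 -0.041 0 0;0 -0.041 0 0;0 0 0 0;0 0 0 0"}}

```text
time: 5.95
tool_pos: [555.6, 261.4, 75.6]
tcp_rot: [3.141, -0.0, 0.095]
contact_force: [-0.4, -0.7, 0.4]
grip_width: -0.0
finger_force: 0.0
```

Run:
```python
from h import *
o=bot.get_obs(); print(o["tool_pos"],o["tcp_rot"],o["contact_force"])
c=bot.capture("scene"); b=c["img"][150:280,230:430]
cv2.imwrite("pics/c2.png",cv2.resize(b,(800,520)))
for t in ["square_key_top","small_round_key_top","large_round_key_top"]:
    for r in bot.cut_out(c,t)[:2]:
        p,u,v=pts(c,r["pixels"]); print(t,r["p"],np.median(p,0))
```

```text
[555.6049608 261.4202639  75.6372652] [ 3.14113325e+00 -1.61303324e-04  9.52032627e-02] [-0.39894554 -0.72836403  0.39475046]
square_key_top 0.4 [570.30086401 139.20139416  38.99807897]
square_key_top 0.18 [500.35040411 197.37747643  45.81289747]
small_round_key_top 0.6 [569.49364077 139.29656283  38.95168805]
small_round_key_top 0.37 [552.98364145 263.43167658  45.74547012]
large_round_key_top 0.74 [559.69829425 201.85651097  45.70651124]
```

View pics/c2.png

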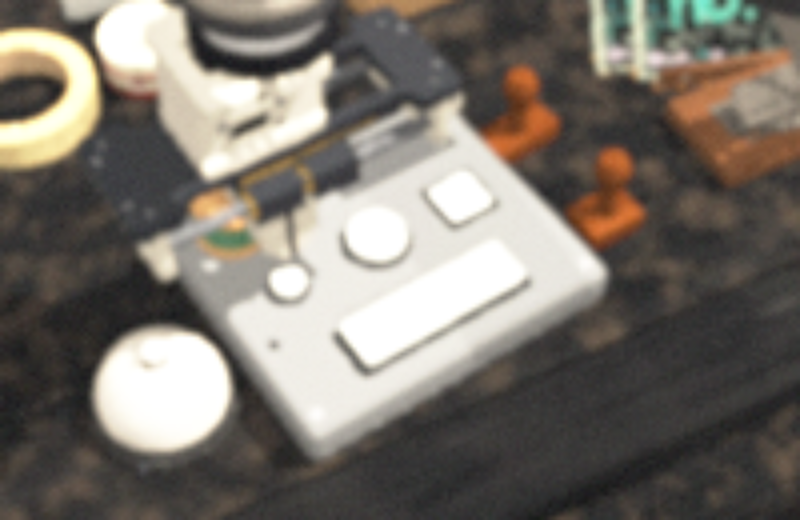

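The square key reads 39 mm, so it's down. The fingers at (290,230) hang above the small key at (290,282), the large key is untouched and the spool is clear. Next I shift by -2 mm, -1 mm and press.

Request:
{"name": "apply_moves", "arguments": {"motion": "-0.002 -0.001 0.01 0;0 0 0.013 0;0 0 0.006 0;0 0 0.004 0;0 0 0.003 0;0 0 0.002 0;0 0 0.001 0;0 0 0 0"}}

```text
time: 7.15
tool_pos: [553.4, 262.5, 38.1]
tcp_rot: [3.141, -0.001, 0.095]
contact_force: [-5.1, -3.2, 11.7]
grip_width: 0.4
finger_force: 5.6
```

Request:
{"name": "apply_moves", "arguments": {"motion": "0 0 -0.01 0;0 0 -0.03 0;-0.029 0.031 0 0;-0.03 0.032 0 0;0 0 0 0;0 0 0 0"}}

```text
time: 7.9
tool_pos: [501.9, 194.7, 77.3]
tcp_rot: [-3.141, -0.002, 0.094]
contact_force: [1.1, -0.6, 0.2]
grip_width: -0.1
finger_force: 0.0
```

Run:
```python
from h import *
o=bot.get_obs(); print(o["tool_pos"],o["tcp_rot"],o["contact_force"])
c=bot.capture("scene"); b=c["img"][150:280,230:430]
cv2.imwrite("pics/c3.png",cv2.resize(b,(800,520)))
for t in ["square_key_top","small_round_key_top","large_round_key_top","bell_centre","thread_spool_centre"]:
    for r in bot.cut_out(c,t)[:2]:
        p,u,v=pts(c,r["pixels"]); print(t,r["p"],np.median(p,0))
# depth around small key
p,u,v=pts(c); m=(np.hypot(p[:,0]-553.5,p[:,1]-262.5)<7)&(p[:,2]<60); print(m.sum(),np.median(p[m,2]) if m.any() else 0)
```

```text
[501.91407041 194.72746446  77.32626557] [-3.14110196e+00 -2.48505383e-03  9.43660634e-02] [ 1.05926403 -0.60705545  0.17895386]
small_round_key_top 0.23 [562.71189636 202.94637167  46.24756106]
large_round_key_top 0.41 [562.2256456  202.90288566  45.95650235]
bell_centre 0.87 [518.95955708 356.45776106  35.61954533]
thread_spool_centre 0.8 [601.44175996 278.35125506  63.95993086]
27 39.33469542022783
```

View pics/c3.png

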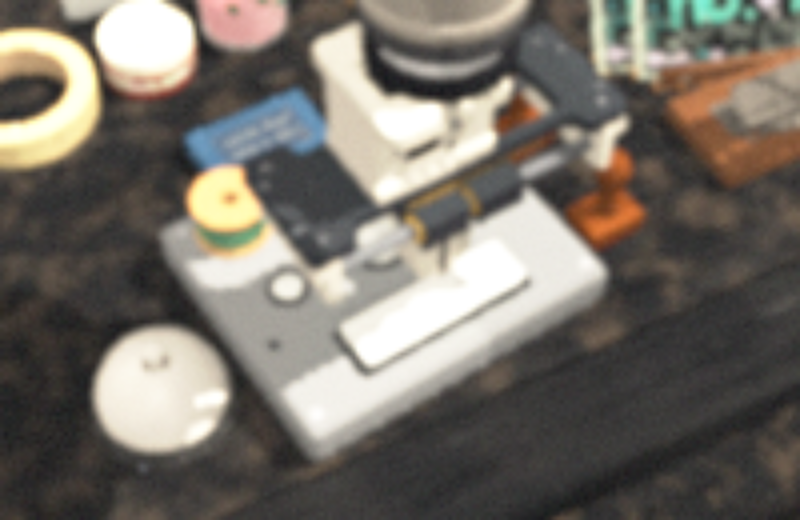

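The small key at (287,287) reads 39 mm, so it's down. The large key is still at 46 mm, and the fingers at (440,250) are above the bar. I'll press and hold the bar.

Request:
{"name": "apply_moves", "arguments": {"motion": "0 0 0.02 0;0 0 0.007 0;0 0 0.005 0;0 0 0.004 0;0 0 0.002 0;0 0 0.002 0;0 0 0.001 0;0 0 0 0"}}

```text
time: 9.2
tool_pos: [500.7, 194.4, 38.0]
tcp_rot: [-3.141, -0.001, 0.095]
contact_force: [-8.4, -1.1, 20.4]
grip_width: 0.2
finger_force: 10.4
```

Request:
{"name": "apply_moves", "arguments": {"motion": "0 0 0 0;0 0 0 0;0 0 0 0;0 0 0 0"}}

```text
time: 9.7
tool_pos: [500.7, 194.4, 38.0]
tcp_rot: [-3.141, -0.001, 0.095]
contact_force: [-7.2, -0.8, 20.5]
grip_width: 0.5
finger_force: 10.3
```

Held against the stop with about 20 N.

```bash
python3 -c "
from plant import bot
print(bot.close_job())"
```

```text
the job is handed in; nothing more can be done
None
```

The job is handed in, but no verdict came back: the square and small round keys measured about 39 mm (down), the fingers hold the talk bar at 38 mm with about 20 N, the large key read up just before that press, and no bystander appeared to have moved in the pictures.

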